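# Load the yellow tape cassette into the desktop label printer

### The arm

A 6-joint arm with a two-finger parallel gripper is mounted at the origin on the work surface. World frame = base frame: x ahead of the robot, y to its left, z up, the work surface at z = 0. Lengths are in m, angles in rad, forces in N, time in s.
With the tool pointing down it reaches from about 0.275 to 0.85 m from the base axis. Payload 19 kg.
Tool frame: the origin (TCP) lies on the centre line of the jaws, within the pads' length; the fingertips stand 19 mm ahead of it and the grasp point (between the pads) is the TCP; z points along the fingers, y is the direction in which the jaws open and shut (so a half turn about z gives the same grasp; the last joint's range is limited). The gripper opens to 85 mm and grips with 20 to 120 N. Pads are 22 mm wide; open, the fingers measure 114 mm over their backs; the gripper's body (76 mm by 85 mm) begins 54 mm behind the grasp point. The pads swing forward as they close: fully open they stand 13 mm farther back than shut.
Start: joints at [-1.268, 0.15, 1.437, -0, 1.554, -0.134], TCP at [0.243, -0.521, 0.23] pointing down, gripper open.
Joint ranges: [-2.8, 2.8], [-0.68, 2.1], [0.12, 2.68], [-1.39, 4.53], [0.16, 2.79], [-2.81, 2.81]. Speed limits (rad/s): [1.89, 1.89, 2.22, 3.01, 3.01, 3.01].

### API

Orientations are given as a unit quaternion [x, y, z, w].
In Python, from rig import r gives the robot as it stands.
- The arm moves only by the tool step_arm, never from a script. Its argument "targets" is a list of rows, each a list of 7 numbers: the gripper command: -1 is shut, 1 is fully open, values between are in proportion, then the shift along the world's x, y, z in m, then the turn, a rotation vector about the world's x, y, z in rad. A call has 1 to 12 rows; each row is the pose to reach, as a shift and turn from the pose commanded when the call began; what a row does not reach only later rows make up. A row lasts 1/8 s, in which the tool goes at most 62.5 mm and 10.7 degrees, less where a joint would pass 70% of its speed; a pose out of reach is approached as far as the arm can. A call with a gripper value outside its range is refused whole. The fingers move at their own pace and stop on an object; the grip force is fixed at half the most. Time passes only in rows, so rows that repeat a pose let the fingers close. It gives the time, the measured TCP pose, the force and the opening at its end, in the units of the state.
- r.sense(): the state, without advancing time (a new reading comes with each control period).
- r.snapshot(name): name is "side" or "top" or "wrist"; returns a dict with "image" (480x640x3 uint8, red, green, blue), "fx", "fy", "cx", "cy" (pixels), "k1" (the pictures are not rectified: a ray, as slopes to the right and down, at radius r is drawn at 1 + k1 r^2 times it, then the intrinsics apply), "R" (3x3) and "t" (3): a world point X has camera coordinates R X + t; the wrist camera has in their place "hand_eye" (4x4, takes a point from camera to tool coordinates, whose origin is the TCP and whose axes are the flange's). Camera axes: x right, y down, z forward; pixel columns grow to the right and rows downward; lengths in m; the calibration is good to about 2 mm. A picture is of the moment at which its call begins: read the wrist's pose just before it. There is no depth.
- r.job_done(): hands the job in, once; it reports no verdict.
Trained networks look in a picture, given as the dict that the camera call returned (one of the last four; its "shot" number tells which), for a name from the list of things; names that differ only in an ending like _2 or _b are one class to them, and where a whole thing is asked for, a point or a joint stands for the part that bears it (a point fixed in the world has none). Each returns a list of dicts, best first, with "conf" (0 to 1); they miss things now and then, are a little off and sometimes report something else, mostly with a low value. They report only what shows in the picture. A call takes as long as a camera call. They do not tell look-alikes from the thing itself.
- r.silhouettes(picture, query): "pixels" (480x640 bool, what is visible of it).
- r.landmark_of(picture, query): "location" ([x, y, z] in m, in world coordinates, good to about 4 mm: a listed point, or the origin of a listed thing).
The state is a dict: "clock": time; "joint_pos": joint angles; "joint_vel": joint speeds; "joint_efforts": joint torques, N m; "eef_pos": TCP position; "eef_rot": TCP orientation; "force": force on the tool from outside, world axes, zero at the start; "moment": the same for the moment, N m; "finger_gap": opening from 0.0 (shut) to 1.0 (fully open).
Only numpy, scipy, OpenCV 4.12 (cv2) and the standard library are available. Lean on these libraries where they do the work, as an engineer would, in place of code of your own. Each camera call takes 0.05 s, during which the arm holds its last target. There are 200 camera calls.

### The job

Load the yellow tape cassette into the label printer: press the orange thumb latch so the lid springs open, seat the cassette in its bay with its cut corner at the filled corner, pressing until it clicks down flat, then swing the lid over and press its front edge until it snaps shut and stays shut. Feel your way gently and never push or press on the printer with more than 25 N; leave the blue cassette, the mug and the smartphone where they are.

Things in the scene. Friction and masses are not known exactly. Their poses are not given: they have to be found in the camera images.
- printer: off-white desktop label printer with a grey lid, fixed, 210 (x) by 140 (y) by 73 mm high. Origin: centre of its underside; x runs from its keypad front to its hinged back, y to its left, z up. Keypad at x -105 to -53, 37 to 50 mm high; behind it a flat deck 50 mm above the desk. On the deck: the orange thumb latch, then the lid (x -14 to 98, y -55 to 55 mm) over the bay.
- bay (a point): centre of the bay floor, 40 mm behind the printer's origin, 38 mm above the desk, axes as the printer's; a seated cassette's origin lies here with the same axes. The bay is a pocket 74.4 (x) by 48.4 mm (y), 12 mm deep below the deck, with a 3.5 mm 45 degree bevel round its mouth. Its far left corner (+x, +y) is filled up to the deck, 9.5 by 9.5 mm.
- bay_key (a point): point in the filled corner of the bay, on floor level, +30.5 mm (x), +17.5 mm (y) from bay
- clip (a point): inner lower edge of the steel spring clip (12 mm wide) at the middle of the bay's far end, 10.4 mm above its floor; an equal one stands at the near end. They lean outwards, up to 9 mm above the deck, reach 2 mm over the cassette's ledges, and are pushed aside by a cassette going down: 7 to 12 N in all. They click over its end ledges when it is fully down on the floor (hard).
- latch_pad (a point): centre of the top of the orange thumb latch pad, 20 (x) by 32 mm (y), about 10 mm above the deck at rest (1 mm higher or lower from printer to printer), its centre 35 mm in front of the printer's origin and 21 mm in front of the lid's front edge. It is pushed straight down.
- latch (a joint): angle of the thumb latch, rad: 0 at rest, 0.25 at its stop (pad centre 6.5 mm down, hard beyond). It springs back by itself. About 3 N starts it moving; it lets go of the lid somewhere between 0.1 and 0.23 rad (2.5 to 6 mm down), at 4 to 9 N.
- lid (a joint): angle of the lid, rad: shut and latched about 0 (-0.015 to 0.02), fully open 1.65, just past upright. A spring (about 1 N at the front edge) throws it fully open whenever it is not latched. Below about 0.07 rad the latch resists with 5 to 10 N at the front edge, then it snaps in, at a height that differs by over 1 mm each way between printers. Rubber stops at -0.003 rad, then 14 N per mm.
- lid_hinge (a point): middle of the lid's hinge line, 98 mm behind the printer's origin, 54 mm above the desk, axes as the printer's. The lid turns about the y axis here, its front edge going up and over to the back. A cassette standing proud stops the lid.
- lid_front (a point): point on the lid's outer face where it is pressed shut: on its middle line, 100 mm from the hinge line, 12 mm from the front edge; moves with the lid. The lid is a shell 112 mm long, 110 mm wide with 16 mm rims; shut, its face lies 19 mm above the hinge line; fully open, its edge is 165 mm above the desk and the face looks away from the keypad.
- cassette: the cassette to load: black, yellow label on top, 72 (x) by 46 (y) by 28 mm high, about 90 g, flat on the desk, right way up. Origin: centre of its underside, z up. The lowest 9 mm are 72 mm long, above that 62 mm (5 mm ledges at both x ends). The +x, +y corner is cut out, 11 by 11 mm. Seated, its upper 16 mm stand above the deck, so grip only its upper 15 mm, across the 46 mm.
- cassette_key (a point): point at the cut-out corner of the yellow cassette, level with its underside, +30.5 mm (x), +17.5 mm (y) from its origin; comes to bay_key when seated
- blue_cassette: another cassette of the same shape with a blue label, to be left alone. Origin: centre of its underside
- mug: blue mug, 78 mm wide, 92 mm high. Origin: centre of its underside
- smartphone: black smartphone lying flat, 74 by 154 by 9 mm. Origin: centre of its underside
Mind the look-alikes: they are no part of the job. What is shaped like the cassette but red is not meant.

How it is judged:
On the way, in this order (a step that is already met when the one before it is completed fails the run):
1. the latch is pressed and the lid springs open (value of joint lid above 1.4 rad), for 0.2 s.
2. with the lid still open, the yellow cassette is pressed flat down in its bay, cut corner at the filled corner (z of cassette in the frame of bay below 0.0015 m and horizontal distance between cassette and bay below 0.003 m and horizontal distance between cassette_key and bay_key below 0.004 m and angle between cassette's own z axis and vertical below 0.04 rad and value of joint lid above 1 rad), for 0.2 s.
At the end, for the whole second after the job is handed in: The lid is latched shut by itself (within 0.03 rad of shut) and the latch pad has sprung back (within 0.03 rad); under the lid the yellow cassette lies flat on the bay floor (within 1.5 mm in height, 3 mm sideways, 0.04 rad of level) with its cut corner at the filled corner (value of joint each of lid, latch below 0.03 rad and z of cassette in the frame of bay below 0.0015 m and horizontal distance between cassette and bay below 0.003 m and horizontal distance between cassette_key and bay_key below 0.004 m and angle between cassette's own z axis and vertical below 0.04 rad); the robot touches nothing.
It fails at once if the printer, its latch or its lid pushed with more than 25 N (contact force between any of the fingers, the arm and printer above 25 N).
It fails at once if the cassette forced against the printer with more than 25 N (contact force between cassette and printer above 25 N).
It fails at once if the blue cassette moved by more than 15 mm (distance of blue_cassette from where it was at the start of the episode above 0.015 m).
It fails at once if the mug moved by more than 15 mm (distance of mug from where it was at the start of the episode above 0.015 m).
It fails at once if the smartphone moved by more than 15 mm (distance of smartphone from where it was at the start of the episode above 0.015 m).
It also fails if it takes over 70 s, if anything falls off the work surface, if the arm or the gripper's body presses on something with over 40 N, if the wrist force passes 120 N, or if a joint passes its speed limit or range.

## Working session

There is one attempt and no reset: what is moved stays moved. The work goes in short steps, Python scripts to look and compute and a tool call to move; the robot and the scene stay as the last step left them, time stands still between calls to the robot, and variables do not carry over. Pictures are saved under pics/ and viewed, about 8 in all and at most 12, crops included, and the job is handed in when it is done.

Besides the shell and the picture viewer there is one more tool, called after "Request:" as name(argument=value, ...), one argument or row to a line, values as JSON. step_arm: Moves the arm, as the interface text tells. Its arguments: {"type":"object","properties":{"targets":{"type":"array"}},"required":["targets"]}

```bash
mkdir -p pics; ls
cat > h.py <<'E'
import numpy as np,cv2
from rig import r
def save(p,n): cv2.imwrite('pics/'+n+'.png',cv2.cvtColor(p['image'],cv2.COLOR_RGB2BGR))
def proj(p,X):
    c=np.asarray(p['R'])@np.asarray(X)+np.asarray(p['t']); s=c[:2]/c[2]; s=s*(1+p['k1']*(s@s))
    return np.array([p['fx']*s[0]+p['cx'],p['fy']*s[1]+p['cy']])
def ray(p,uv):
    d=np.array([(uv[0]-p['cx'])/p['fx'],(uv[1]-p['cy'])/p['fy']]); s=d.copy()
    for _ in range(20): s=d/(1+p['k1']*(s@s))
    R=np.asarray(p['R']); return -R.T@np.asarray(p['t']), R.T@np.array([s[0],s[1],1])
def atz(p,uv,z):
    o,d=ray(p,uv); return o+d*(z-o[2])/d[2]
E
python3 - <<'E'
from h import *
np.set_printoptions(precision=4,suppress=True)
print(r.sense())
ps={n:r.snapshot(n) for n in('top','side')}
cv2.imwrite('pics/a.png',cv2.cvtColor(np.vstack([ps['top']['image'],ps['side']['image']]),cv2.COLOR_RGB2BGR)[:, :])
for n,p in ps.items():
  save(p,n)
  print(n,-np.asarray(p['R']).T@np.asarray(p['t']))
  for q in('printer','bay','latch_pad','lid_front','lid_hinge','cassette','cassette_key','blue_cassette','mug','smartphone'):
    print(q,[(np.array(d['location']),round(d['conf'],2),proj(p,d['location']).astype(int)) for d in r.landmark_of(p,q)][:4])
E
```

```text
pics
{'clock': 0.0, 'joint_pos': array([-1.268 ,  0.151 ,  1.438 ,  0.    ,  1.5538, -0.134 ]), 'joint_vel': array([0.0001, 0.0023, 0.0003, 0.0009, 0.0011, 0.0018]), 'joint_efforts': array([  0.002 , -71.3071, -57.085 ,  -0.0001,   0.0094,  -0.    ]), 'eef_pos': array([ 0.2432, -0.5208,  0.2295]), 'eef_rot': array([ 0.9762,  0.2167, -0.    , -0.0006]), 'force': array([-0.1018, -0.0394, -0.2003]), 'moment': array([-0.0081, -0.0053, -0.0299]), 'finger_gap': 0.9967254121180327}
top [ 0.4621 -0.0215  1.0004]
printer [(array([ 0.5233,  0.0869, -0.0023]), 0.83, array([273, 229]))]
bay []
latch_pad [(array([0.4891, 0.0811, 0.0607]), 0.66, array([272, 244]))]
lid_front [(array([0.5204, 0.0876, 0.0696]), 0.9, array([268, 229]))]
lid_hinge [(array([0.6241, 0.0887, 0.0573]), 0.81, array([270, 179]))]
cassette [(array([ 0.6144, -0.2779, -0.0024]), 0.58, array([438, 192])), (array([ 0.5181, -0.3664, -0.0003]), 0.57, array([479, 236]))]
cassette_key [(array([ 0.5256, -0.4002,  0.0021]), 0.85, array([494, 233])), (array([ 0.6572, -0.2713, -0.0012]), 0.71, array([436, 173]))]
blue_cassette [(array([
[... 616 characters left out ...]
 202]))]
lid_hinge [(array([0.6228, 0.0923, 0.0537]), 0.61, array([354, 205]))]
cassette [(array([ 0.6199, -0.2771,  0.0029]), 0.9, array([407, 381])), (array([ 0.5178, -0.3674, -0.0002]), 0.81, array([354, 452])), (array([ 0.4364,  0.3084, -0.0021]), 0.49, array([255, 177]))]
cassette_key [(array([ 0.6497, -0.2663,  0.0013]), 0.8, array([423, 373])), (array([ 0.5285, -0.4   , -0.0027]), 0.72, array([367, 476]))]
blue_cassette [(array([ 0.4586, -0.2368, -0.0023]), 0.91, array([296, 376])), (array([ 0.525 ,  0.0847, -0.0006]), 0.48, array([306, 234]))]
mug [(array([ 0.6041,  0.3054, -0.0008]), 0.74, array([325, 171]))]
smartphone [(array([ 0.437 ,  0.3066, -0.0032]), 0.68, array([255, 178]))]
```

View pics/top.png

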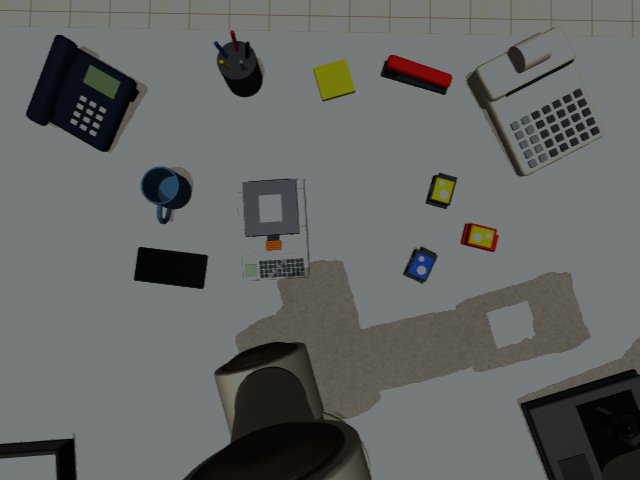

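View pics/side.png

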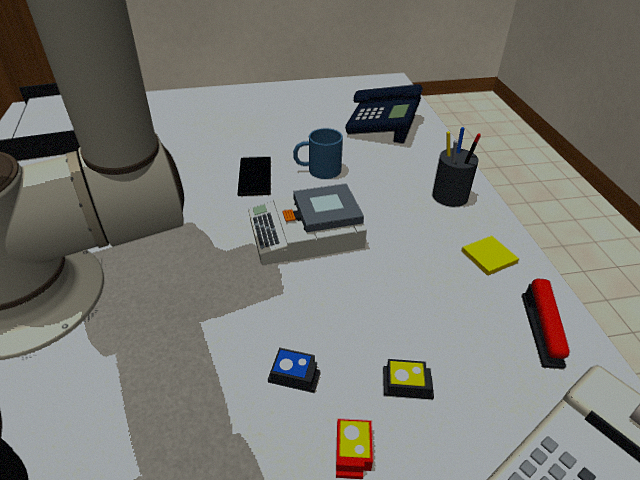

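The yellow-label cassette candidates in the top view are:
- the black one at (441,190), which is the target
- the red-bodied decoy at (480,236)
- the sticky pad at (334,80)

The blue one is at (420,265). In the side view the target is at (408,378). The printer is at (272,230) with its keypad towards the robot, so its yaw is about 0. Next I take a close look at the target with the wrist camera.

Request:
step_arm(
  targets=[
    [-1,0.34,0.24,0.05,0,0,-0.72],
    [-1,0.34,0.24,0.05,0,0,-0.72],
    [-1,0.34,0.24,0.05,0,0,-0.72],
    [-1,0.34,0.24,0.05,0,0,-0.72],
    [-1,0.34,0.24,0.05,0,0,-0.72],
    [-1,0.34,0.24,0.05,0,0,-0.72],
    [-1,0.34,0.24,0.05,0,0,-0.72],
    [-1,0.34,0.24,0.05,0,0,-0.72],
    [-1,0.34,0.24,0.05,0,0,-0.72],
    [-1,0.34,0.24,0.05,0,0,-0.72],
  ],
)

```text
clock: 2.35
eef_pos: [0.5823, -0.2819, 0.28]
eef_rot: [0.99, -0.142, -0.0, 0.0]
force: [0.2, -0.2, 0.6]
finger_gap: -0.0
```

```bash
cat >> h.py <<'E'
from scipy.spatial.transform import Rotation as Ro
np.set_printoptions(precision=4,suppress=True)
def wrist():
    s=r.sense(); p=r.snapshot('wrist'); H=np.eye(4); H[:3,:3]=Ro.from_quat(s['eef_rot']).as_matrix(); H[:3,3]=s['eef_pos']
    M=np.linalg.inv(H@np.asarray(p['hand_eye'])); p['R']=M[:3,:3]; p['t']=M[:3,3]; return s,p
def lm(p,*qs):
    for q in qs: print(q,[(np.array(d['location']),round(d['conf'],2),proj(p,d['location']).astype(int)) for d in r.landmark_of(p,q)][:3])
E
python3 - <<'E'
from h import *
s,p=wrist(); save(p,'w1'); print(s['eef_pos'],s['eef_rot'],p['hand_eye'],p['fx'])
lm(p,'cassette','cassette_key','blue_cassette')
m=r.silhouettes(p,'cassette')
for d in m: v,u=np.nonzero(d['pixels']); print(d['conf'],len(v),u.mean(),v.mean())
E
```

```text
[ 0.5823 -0.2819  0.28  ] [ 0.9899 -0.1417 -0.0001  0.    ] [[-0.0008 -0.9609 -0.2768  0.0688]
 [ 1.     -0.0009  0.0003  0.0005]
 [-0.0006 -0.2768  0.9609 -0.144 ]
 [ 0.      0.      0.      1.    ]] 399.8514097632678
cassette [(array([ 0.5168, -0.3648,  0.0005]), 0.76, array([403, 226])), (array([ 0.6205, -0.2811,  0.0018]), 0.62, array([302, 155]))]
cassette_key [(array([ 0.654 , -0.2755,  0.0016]), 0.7, array([287, 124]))]
blue_cassette [(array([ 0.4568, -0.2348, -0.0023]), 0.75, array([305, 303])), (array([ 0.6224, -0.2834,  0.0031]), 0.27, array([303, 153]))]
0.86 3147 301.363838576422 160.35811884334288
0.68 3297 404.89111313315135 232.13133151349712
```

View pics/w1.png

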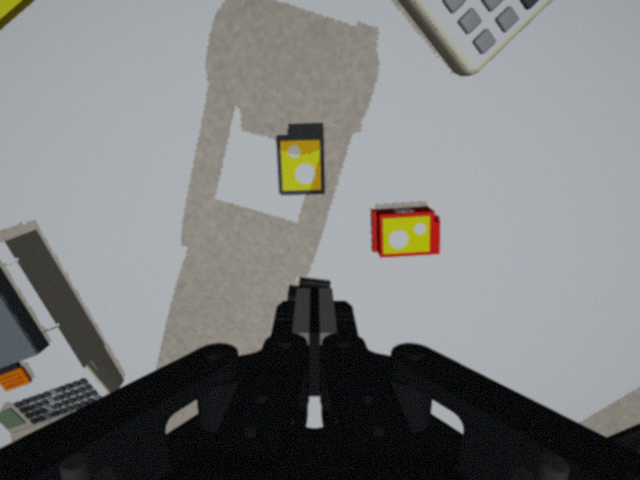

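The target at (301,160) is confirmed. It has a black body and a yellow label, and its cut corner is at the upper left (288,128), so its yaw is about -0.28. The red one at (405,232) is the decoy. Now I go to the printer with the tool half-turned, so the camera stays clear of the lid.

Request:
step_arm(
  targets=[
    [-1,0.02,0.37,0,0,0,1.7],
    [-1,0.02,0.37,0,0,0,1.7],
    [-1,0.02,0.37,0,0,0,1.7],
    [-1,0.02,0.37,0,0,0,1.7],
    [-1,0.02,0.37,0,0,0,1.7],
    [-1,0.02,0.37,0,0,0,1.7],
    [-1,0.02,0.37,0,0,0,1.7],
    [-1,0.02,0.37,0,0,0,1.7],
    [-1,0.02,0.37,0,0,0,1.7],
    [-1,0.02,0.37,0,0,0,1.7],
  ],
)

```text
clock: 3.85
eef_pos: [0.6032, 0.0887, 0.2801]
eef_rot: [0.76, 0.65, 0.0, 0.0]
force: [-0.4, -0.0, 0.1]
finger_gap: -0.0
```

Request:
step_arm(
  targets=[
    [-1,0,0,0,0,0,1.72],
    [-1,0,0,0,0,0,1.72],
    [-1,0,0,0,0,0,1.72],
    [-1,0,0,0,0,0,1.72],
    [-1,0,0,0,0,0,1.72],
    [-1,0,0,0,0,0,1.72],
    [-1,0,0,0,0,0,1.72],
    [-1,0,0,0,0,0,1.72],
    [-1,0,0,0,0,0,1.72],
    [-1,0,0,0,0,0,1.72],
    [-1,0,0,0,0,0,1.72],
  ],
)

```text
clock: 5.22
eef_pos: [0.6032, 0.0889, 0.2801]
eef_rot: [0.005, 1.0, -0.0, 0.0]
force: [-0.2, 0.3, 0.2]
finger_gap: 0.0
```

Run:
```python
from h import *
s,p=wrist(); save(p,'w2'); print(s['eef_pos'],Ro.from_quat(s['eef_rot']).as_matrix()[:,0],s['force'],s['joint_pos'])
lm(p,'printer','latch_pad','lid_front','lid_hinge')
g=p['image'].astype(int); m=(g[...,0]>180)&(g[...,1]>60)&(g[...,1]<170)&(g[...,2]<60)
n,l,st,c=cv2.connectedComponentsWithStats(m.astype(np.uint8))
for i in range(1,n):
  if st[i,4]>80: print(st[i],c[i],atz(p,c[i],0.06), cv2.minAreaRect(np.argwhere(l==i)[:,::-1].astype(np.float32)))
```

```text
[0.6032 0.0889 0.2801] [-0.9999  0.0103 -0.    ] [-0.193   0.272   0.1842] [ 0.0201  0.2128  1.2646 -0.0001  1.6641 -1.5404]
printer [(array([ 0.5225,  0.0855, -0.0024]), 0.77, array([310, 114]))]
latch_pad [(array([0.4895, 0.0797, 0.0563]), 0.58, array([302,  72]))]
lid_front [(array([0.52  , 0.0816, 0.0768]), 0.74, array([304, 108])), (array([0.488 , 0.0803, 0.0571]), 0.46, array([302,  70]))]
lid_hinge [(array([0.6208, 0.0971, 0.0563]), 0.97, array([323, 221]))]
```

View pics/w2.png

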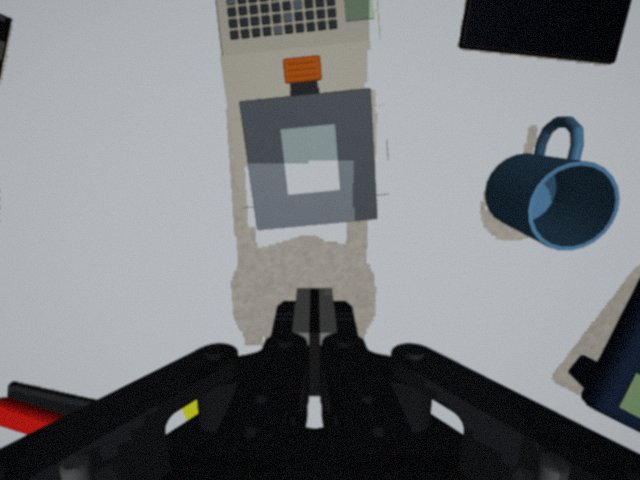

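The picture shows the latch pad at (302,70) and the lid face corners at about (240,101), (372,89), (378,217) and (257,230). I'll fit the printer pose from the lid corners.

Run:
```python
from h import *
from scipy.optimize import least_squares
s,p=wrist()
im=cv2.cvtColor(p['image'],cv2.COLOR_RGB2GRAY)
uv=np.array([(240,101),(372,89),(378,217),(257,230)],np.float32)
uv2=cv2.cornerSubPix(im,uv.reshape(-1,1,2).copy(),(5,5),(-1,-1),(3,30,.01)).reshape(-1,2); print(uv2-uv)
W=np.array([atz(p,u,0.073) for u in uv2]); print(W, [np.linalg.norm(W[i]-W[i-1]) for i in range(4)])
# image left/top = world? match model corners
M=np.array([(-.014,.055),(-.014,-.055),(.098,-.055),(.098,.055)])
if W[0,1]<W[1,1]: M[:,1]*=-1
f=lambda q:(M@np.array([[np.cos(q[2]),np.sin(q[2])],[-np.sin(q[2]),np.cos(q[2])]])+q[:2]-W[:,:2]).ravel()
q=least_squares(f,[.52,.085,0]).x; print(q,f(q).reshape(4,2))
c,s_=np.cos(q[2]),np.sin(q[2])
T=lambda x,y:(q[0]+c*x-s_*y,q[1]+s_*x+c*y)
print('latch',T(-.035,0),'bay',T(.04,0),'hinge',T(.098,0))
hsv=cv2.cvtColor(p['image'],cv2.COLOR_RGB2HSV); m=((hsv[...,0]>6)&(hsv[...,0]<18)&(hsv[...,1]>180)&(hsv[...,2]>90)).astype(np.uint8)
n,l,st,cc=cv2.connectedComponentsWithStats(m); i=1+st[1:,4].argmax(); print(st[i],atz(p,cc[i],.059))
```

```text
[[-0.9731 -0.1423]
 [-2.2632 -1.1152]
 [-1.3252  1.4164]
 [-0.8217 -0.621 ]]
[[0.5131 0.0268 0.073 ]
 [0.5037 0.1354 0.073 ]
 [0.6144 0.145  0.073 ]
 [0.6238 0.036  0.073 ]] [np.float64(0.11111414486971917), np.float64(0.1089525715061508), np.float64(0.1110897008463339), np.float64(0.1094372020631795)]
[0.5219 0.0822 0.0852] [[-0.0004 -0.0006]
 [-0.0004  0.0004]
 [ 0.0005  0.0004]
 [ 0.0004 -0.0002]]
latch (np.float64(0.48702155101944955), np.float64(0.07924871639450455)) bay (np.float64(0.5617494683927364), np.float64(0.0856313776773239)) hinge (np.float64(0.6195390578280784), np.float64(0.09056730240270419))
[284  56  37  27 820] [0.4872 0.0796 0.059 ]
```

Request:
step_arm(
  targets=[
    [-1,-0.118,-0.01,0,0,0,0.095],
    [-1,-0.118,-0.01,0,0,0,0.095],
    [-1,-0.118,-0.01,0,0,0,0.095],
    [-1,-0.118,-0.01,-0.06,0,0,0.095],
    [-1,-0.118,-0.01,-0.12,0,0,0.095],
    [-1,-0.118,-0.01,-0.16,0,0,0.095],
    [-1,-0.118,-0.01,-0.185,0,0,0.095],
    [-1,-0.118,-0.01,-0.192,0,0,0.095],
    [-1,-0.118,-0.01,-0.194,0,0,0.095],
    [-1,-0.118,-0.01,-0.195,0,0,0.095],
  ],
)

```text
clock: 6.78
eef_pos: [0.4859, 0.079, 0.086]
eef_rot: [-0.045, 0.999, -0.0, 0.001]
force: [-0.2, 0.4, 0.1]
finger_gap: 0.002
```

Request:
step_arm(
  targets=[
    [-1,0,0,-0.002,0,0,0],
    [-1,0,0,-0.004,0,0,0],
    [-1,0,0,-0.006,0,0,0],
    [-1,0,0,-0.007,0,0,0],
    [-1,0,0,-0.008,0,0,0],
    [-1,0,0,-0.008,0,0,0],
  ],
)

```text
clock: 7.52
eef_pos: [0.4852, 0.079, 0.077]
eef_rot: [-0.045, 0.999, -0.0, -0.0]
force: [-0.0, -0.5, -0.3]
finger_gap: -0.0
```

Request:
step_arm(
  targets=[
    [-1,0,0,-0.001,0,0,0],
    [-1,0,0,-0.002,0,0,0],
    [-1,0,0,-0.003,0,0,0],
    [-1,0,0,-0.003,0,0,0],
  ],
)

```text
clock: 8.02
eef_pos: [0.4852, 0.079, 0.074]
eef_rot: [-0.045, 0.999, -0.0, -0.0]
force: [-0.2, 0.1, 0.3]
finger_gap: -0.0
```

Request:
step_arm(
  targets=[
    [-1,0,0,-0.001,0,0,0],
    [-1,0,0,-0.002,0,0,0],
    [-1,0,0,-0.002,0,0,0],
  ],
)

```text
clock: 8.4
eef_pos: [0.4852, 0.079, 0.072]
eef_rot: [-0.045, 0.999, -0.0, -0.0]
force: [-0.1, -0.0, -0.8]
finger_gap: -0.0
```

Run:
```python
from h import *
p=r.snapshot('side'); print(r.sense()['force']); print(proj(p,r.sense()['eef_pos']))
u,v=proj(p,[.487,.079,.06]).astype(int)
c=p['image'][v-60:v+40,u-60:u+100]; cv2.imwrite('pics/s2.png',cv2.resize(c[...,::-1],None,fx=5,fy=5,interpolation=cv2.INTER_CUBIC)); print(u,v)
```

```text
[ 0.0363 -0.4004 -0.0953]
[286.384  209.6156]
287 214
```

View pics/s2.png

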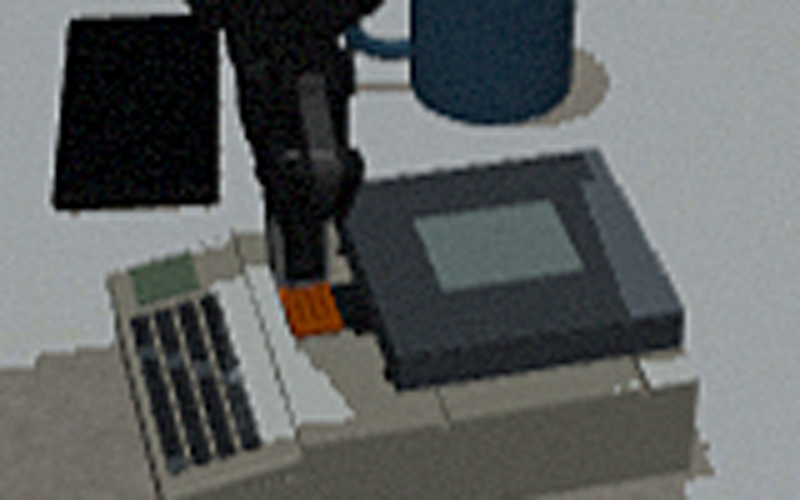

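The fingertip bottom is at crop row ~285, just above the orange pad, so the tips are shorter than assumed. I'll continue gently.

Request:
step_arm(
  targets=[
    [-1,0,0,-0.001,0,0,0],
    [-1,0,0,-0.002,0,0,0],
    [-1,0,0,-0.003,0,0,0],
    [-1,0,0,-0.003,0,0,0],
  ],
)

```text
clock: 8.95
eef_pos: [0.4852, 0.079, 0.069]
eef_rot: [-0.045, 0.999, -0.0, -0.0]
force: [1.3, 0.2, 0.6]
finger_gap: 0.002
```

Request:
step_arm(
  targets=[
    [-1,0,0,-0.001,0,0,0],
    [-1,0,0,-0.002,0,0,0],
    [-1,0,0,-0.002,0,0,0],
  ],
)

```text
clock: 9.32
eef_pos: [0.4852, 0.079, 0.067]
eef_rot: [-0.045, 0.999, -0.0, -0.0]
force: [0.0, -0.7, -0.6]
finger_gap: -0.004
```

Request:
step_arm(
  targets=[
    [-1,0,0,-0.001,0,0,0],
    [-1,0,0,-0.002,0,0,0],
    [-1,0,0,-0.002,0,0,0],
  ],
)

```text
clock: 9.7
eef_pos: [0.4852, 0.079, 0.065]
eef_rot: [-0.045, 0.999, -0.0, -0.0]
force: [0.2, 0.9, -0.1]
finger_gap: -0.002
```

Request:
step_arm(
  targets=[
    [-1,0,0,-0.001,0,0,0],
    [-1,0,0,-0.002,0,0,0],
    [-1,0,0,-0.002,0,0,0],
  ],
)

```text
clock: 10.07
eef_pos: [0.4851, 0.079, 0.0629]
eef_rot: [-0.045, 0.999, -0.0, -0.0]
force: [-0.2, 0.1, 0.3]
finger_gap: -0.0
```

Run:
```python
from h import *
p=r.snapshot('side'); s=r.sense(); print(s['force'],s['eef_pos'])
q=r.landmark_of(p,'latch_pad'); print(q[:1])
u,v=287,214
c=p['image'][v-45:v+35,u-40:u+60]; cv2.imwrite('pics/s3.png',cv2.resize(c[...,::-1],None,fx=8,fy=7,interpolation=cv2.INTER_CUBIC))
for z in (s['eef_pos'][2],.06,.05): print(z,(proj(p,[s['eef_pos'][0],.079,z])-[u-40,v-45])*[8,7], (proj(p,[s['eef_pos'][0],.063,z])-[u-40,v-45])*[8,7])
```

```text
[-0.5536 -0.7136  0.1422] [0.4852 0.079  0.063 ]
[{'location': [0.6213, 0.0885, 0.0566], 'conf': 0.68}]
0.06304087220048235 [316.5488 310.1282] [324.9053 346.2917]
0.06 [317.0184 318.7863] [325.3628 354.9829]
0.05 [318.5489 346.9923] [326.8535 383.293 ]
```

View pics/s3.png

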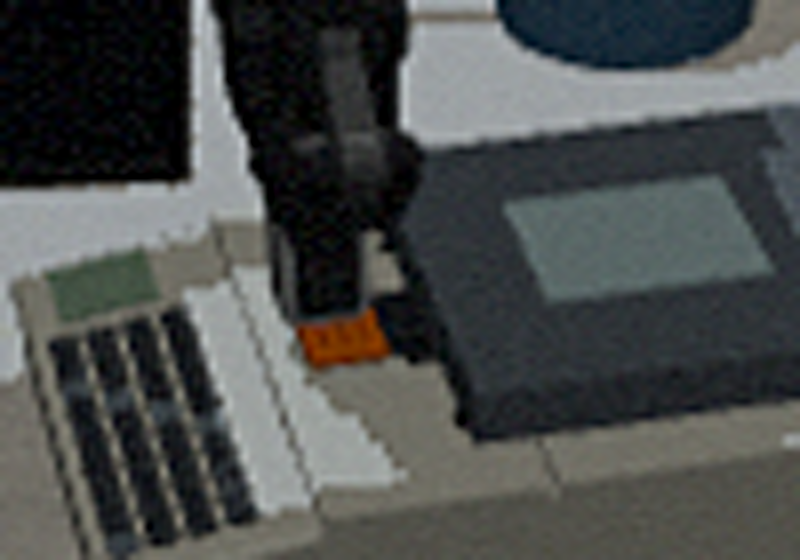

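Request:
step_arm(
  targets=[
    [-1,0,0,-0.001,0,0,0],
    [-1,0,0,-0.002,0,0,0],
    [-1,0,0,-0.002,0,0,0],
  ],
)

```text
clock: 10.55
eef_pos: [0.4852, 0.079, 0.061]
eef_rot: [-0.045, 0.999, -0.0, -0.0]
force: [-0.4, -0.9, -0.1]
finger_gap: 0.0
```

Request:
step_arm(
  targets=[
    [-1,0,0,-0.001,0,0,0],
    [-1,0,0,-0.002,0,0,0],
    [-1,0,0,-0.002,0,0,0],
  ],
)

```text
clock: 10.92
eef_pos: [0.4852, 0.079, 0.0591]
eef_rot: [-0.045, 0.999, -0.0, 0.0]
force: [-1.3, -0.2, 3.0]
finger_gap: -0.002
```

Request:
step_arm(
  targets=[
    [-1,0,0,-0.001,0,0,0],
    [-1,0,0,-0.002,0,0,0],
    [-1,0,0,-0.002,0,0,0],
  ],
)

```text
clock: 11.3
eef_pos: [0.4851, 0.079, 0.057]
eef_rot: [-0.045, 0.999, -0.0, -0.0]
force: [-3.4, -0.1, 5.7]
finger_gap: -0.004
```

Request:
step_arm(
  targets=[
    [-1,0,0,-0.001,0,0,0],
    [-1,0,0,-0.0015,0,0,0],
    [-1,0,0,-0.0015,0,0,0],
  ],
)

```text
clock: 11.68
eef_pos: [0.485, 0.079, 0.0555]
eef_rot: [-0.045, 0.999, -0.0, -0.0]
force: [-4.7, -0.1, 5.8]
finger_gap: -0.001
```

Request:
step_arm(
  targets=[
    [-1,0,0,-0.001,0,0,0],
    [-1,0,0,-0.001,0,0,0],
    [-1,0,0,-0.001,0,0,0],
  ],
)

```text
clock: 12.05
eef_pos: [0.485, 0.079, 0.0546]
eef_rot: [-0.045, 0.999, -0.0, -0.0]
force: [-4.3, -1.4, 6.6]
finger_gap: 0.002
```

Run:
```python
from h import *
p=r.snapshot('side'); s=r.sense(); print(s['force'],s['eef_pos'])
lm(p,'lid_front','latch_pad')
```

```text
[-3.6181 -0.712   6.3531] [0.485  0.079  0.0546]
lid_front []
latch_pad [(array([0.4868, 0.0783, 0.0572]), 0.43, array([287, 215]))]
```

Run:
```python
from h import *
for n in('side','top'):
  p=r.snapshot(n); save(p,n+'4')
  for d in r.silhouettes(p,'lid')[:2]:
    v,u=np.nonzero(d['pixels']); print(n,d['conf'],len(v),u.min(),u.max(),v.min(),v.max())
  lm(p,'lid_front','lid_hinge','bay')
```

```text
side 0.82 1959 346 381 143 222
lid_front [(array([0.6496, 0.0978, 0.1548]), 0.87, array([370, 159]))]
lid_hinge [(array([0.6203, 0.0904, 0.0557]), 0.69, array([353, 205]))]
bay [(array([0.5609, 0.0859, 0.0404]), 0.85, array([324, 216]))]
top 0.94 1591 233 296 156 184
lid_front [(array([0.6443, 0.1006, 0.1467]), 0.85, array([259, 161]))]
lid_hinge [(array([0.6228, 0.089 , 0.0583]), 0.69, array([270, 180]))]
bay [(array([0.5626, 0.087 , 0.0381]), 0.76, array([271, 210]))]
```

The lid sprang open: the lid silhouette is upright, with lid_front at z≈0.15. I lift off and go to look at the cassette from near.

Request:
step_arm(
  targets=[
    [-1,-0.005,0,0.05,0,0,0],
    [-1,-0.005,0,0.11,0,0,0],
    [1,0,0,0.165,0,0,0],
    [1,0.18,-0.374,0.165,0,0,-0.375],
    [1,0.18,-0.374,0.165,0,0,-0.375],
    [1,0.18,-0.374,0.165,0,0,-0.375],
    [1,0.18,-0.374,0.165,0,0,-0.375],
    [1,0.18,-0.374,0.165,0,0,-0.375],
    [1,0.18,-0.374,0.165,0,0,-0.375],
    [1,0.18,-0.374,0.165,0,0,-0.375],
    [1,0.18,-0.374,0.165,0,0,-0.375],
    [1,0.18,-0.374,0.165,0,0,-0.375],
  ],
)

```text
clock: 14.2
eef_pos: [0.6652, -0.2947, 0.2191]
eef_rot: [0.142, 0.99, 0.0, -0.0]
force: [0.4, 0.8, 0.5]
finger_gap: 0.998
```

Run:
```python
from h import *
s,p=wrist(); save(p,'w5'); print(s['eef_pos'],s['eef_rot'],s['force'],s['finger_gap'])
lm(p,'cassette','cassette_key')
```

```text
[ 0.6652 -0.2947  0.2191] [ 0.142   0.9899  0.0002 -0.0003] [0.4361 0.8311 0.4761] 0.997916139885619
cassette [(array([ 0.6213, -0.2825,  0.0007]), 0.97, array([314, 153]))]
cassette_key [(array([ 0.5229, -0.3958, -0.0009]), 0.92, array([154,  79])), (array([ 0.6528, -0.2731,  0.0009]), 0.59, array([333, 184]))]
```

View pics/w5.png

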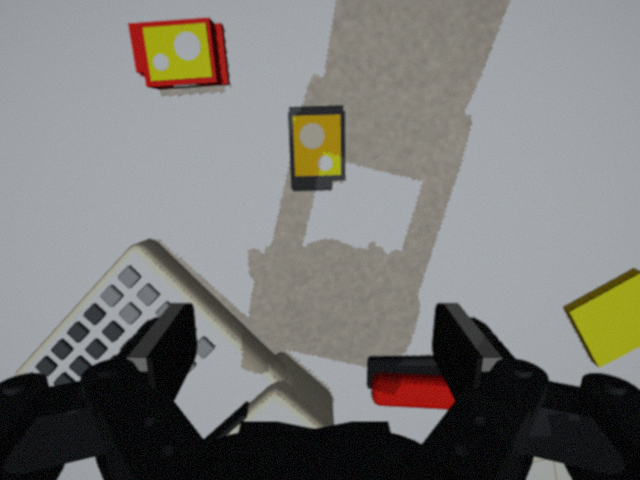

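```bash
cat >> h.py <<'E'
def prism(p,q,zs,xl,cut=True):
    h=.023; P=[(-xl,-h),(xl,-h),(xl,h-.011),(.025,h-.011),(.025,h),(-xl,h)]
    c,s=np.cos(q[2]),np.sin(q[2]); m=np.zeros((480,640),np.uint8)
    W=[[(q[0]+c*x-s*y,q[1]+s*x+c*y,z) for x,y in P] for z in zs]
    S=8; pr=lambda w:np.round(proj(p,w)*S).astype(np.int32)
    for k in (0,1): cv2.fillPoly(m,[np.array([pr(w) for w in W[k]])],1,shift=3)
    for i in range(6):
        j=(i+1)%6; cv2.fillConvexPoly(m,np.array([pr(W[0][i]),pr(W[0][j]),pr(W[1][j]),pr(W[1][i])]),1,shift=3)
    return m
def fit(p,q0,z0=0.,box=60):
    hsv=cv2.cvtColor(p['image'],cv2.COLOR_RGB2HSV); u,v=proj(p,[q0[0],q0[1],z0+.014]).astype(int)
    m=((hsv[...,2]<85)|((hsv[...,1]>110)&(hsv[...,0]>10)&(hsv[...,0]<40))).astype(np.uint8)
    roi=np.zeros_like(m); roi[max(v-box,0):v+box,max(u-box,0):u+box]=1; m&=roi
    n,l,st,c=cv2.connectedComponentsWithStats(m); i=1+st[1:,4].argmax(); m=(l==i).astype(np.uint8)
    cs,_=cv2.findContours(m,cv2.RETR_EXTERNAL,cv2.CHAIN_APPROX_NONE); cv2.drawContours(m,cs,-1,1,-1)
    def cost(q):
        k=prism(p,q,(z0,z0+.009),.036)|prism(p,q,(z0+.009,z0+.028),.031)
        return 1-(k&m).sum()/(k|m).sum()
    from scipy.optimize import minimize
    b=min((minimize(cost,np.add(q0,[0,0,a]),method='Nelder-Mead',options=dict(initial_simplex=np.add(np.add(q0,[0,0,a]),[[0,0,0],[.004,0,0],[0,.004,0],[0,0,.06]]))) for a in(-.03,.03)),key=lambda o:o.fun)
    return b.x,b.fun,m.sum()
E
python3 - <<'E'
from h import *
s,p=wrist()
print(fit(p,[.620,-.281,-.28]))
print(fit(p,[.623,-.281,-.25]))
E
```

```text
(array([ 0.6176, -0.2793, -0.2807]), np.float64(0.06404255319148933), np.uint64(4399))
(array([ 0.6179, -0.279 , -0.2584]), np.float64(0.06761339550657053), np.uint64(4399))
```

The target is at about (0.618, -0.279) with yaw -0.28. The open fingertips project about 14 mm behind the TCP and the shut ones at about the TCP. This agrees with the felt contact and disagrees with the 19 mm in the text, so I set the grasp depth by it.

Request:
step_arm(
  targets=[
    [1,-0.047,0.0155,0,0,0,0.005],
    [1,-0.047,0.0155,-0.05,0,0,0.005],
    [1,-0.047,0.0155,-0.11,0,0,0.005],
    [1,-0.047,0.0155,-0.15,0,0,0.005],
    [1,-0.047,0.0155,-0.18,0,0,0.005],
    [1,-0.047,0.0155,-0.19,0,0,0.005],
    [1,-0.047,0.0155,-0.2,0,0,0.005],
    [1,-0.047,0.0155,-0.206,0,0,0.005],
    [1,-0.047,0.0155,-0.208,0,0,0.005],
    [1,-0.047,0.0155,-0.209,0,0,0.005],
    [1,-0.047,0.0155,-0.209,0,0,0.005],
  ],
)

```text
clock: 15.78
eef_pos: [0.6184, -0.2796, 0.0109]
eef_rot: [0.139, 0.99, -0.0, 0.0]
force: [0.2, 0.1, -0.6]
finger_gap: 1.001
```

Request:
step_arm(
  targets=[
    [-1,0,0,0,0,0,0],
    [-1,0,0,0,0,0,0],
    [-1,0,0,0,0,0,0],
    [-1,0,0,0,0,0,0],
    [-1,0,0,0,0,0,0],
    [-1,0,0,0,0,0,0],
    [-1,0,0,0,0,0,0],
  ],
)

```text
clock: 16.65
eef_pos: [0.6184, -0.2796, 0.011]
eef_rot: [0.139, 0.99, -0.0, 0.0]
force: [-1.1, 0.5, 5.9]
finger_gap: 0.519
```

Run:
```python
from h import *
s,p=wrist(); save(p,'w6'); print(s['eef_pos'],s['force'],s['finger_gap'])
lm(p,'cassette','cassette_key')
```

```text
[ 0.6184 -0.2796  0.011 ] [-1.065   0.5072  5.9321] 0.519105396306868
cassette [(array([ 0.6215, -0.2798, -0.0016]), 0.96, array([317, 304])), (array([ 0.5195, -0.3657,  0.0019]), 0.92, array([ 18, 124]))]
cassette_key []
```

View pics/w6.png

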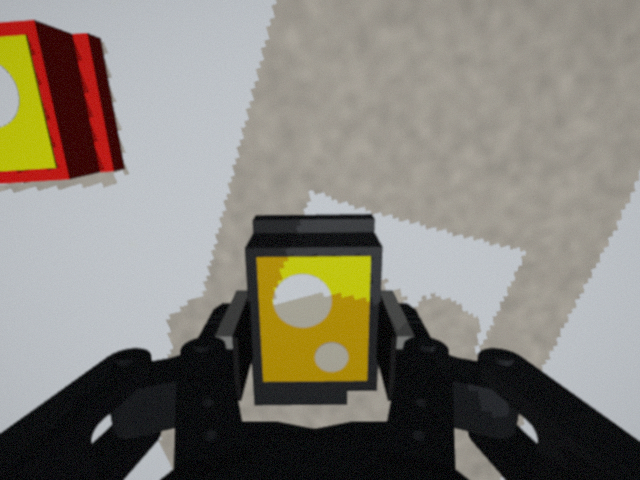

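The cassette is gripped squarely, opening 0.519 (about 44–46 mm). The front top edge is at row 247, the ledge edge at row ~215, and the side edges are at columns 246/381. From these I work out the in-hand pose.

Run:
```python
from h import *
s,p=wrist()
Rt=Ro.from_quat(s['eef_rot']).as_matrix()
tool=lambda X:Rt.T@(X-s['eef_pos'])
print('tool yaw',np.arctan2(Rt[1,0],Rt[0,0])-np.pi)
for n,uv,z in(('topfrontL',(247,247.5),.028),('topfrontR',(381,247.5),.028),('ledgeL',(253,216),.009),('ledgeR',(375,216),.009),('backL',(255,404),.028),('label tl',(256,257),.028),('label tr',(371,256),.028),('label bl',(262,382),.028),('label br',(375,381),.028)): print(n,tool(atz(p,uv,z))*1e3)
im=cv2.cvtColor(p['image'],cv2.COLOR_RGB2GRAY).astype(int); print(im[205:260:1,265]);print(im[395:412,300])
```

```text
tool yaw -0.27981610857085437
topfrontL [ 31.6492 -22.8749 -17.0708]
topfrontR [ 31.627   21.6957 -17.0829]
ledgeL [ 38.0563 -23.4052   1.9259]
ledgeR [38.0303 22.2086  1.9135]
backL [-29.9654 -22.8102 -17.0369]
label tl [ 28.315  -20.0155 -17.0697]
label tr [ 28.6496  18.4839 -17.0804]
label bl [-20.3402 -19.8157 -17.043 ]
label br [-19.9221  21.8566 -17.0546]
[154 154 154 154 159 154 152 157 151 127  81  37  18  24  17  39  44  43
  41  37  43  44  43  43  37  37  39  36  27  19  18   9  17  10  22  19
   9  11  20  15   8  16  15  36  36  39  40  44  36  41  53  82 112 132
 139]
[ 35  38  30  28  36  38  31  29  42  84 130 154 156 155 154 155 153]
```

Request:
step_arm(
  targets=[
    [-1,0,0,0.02,0,0,0],
    [-1,0,0,0.08,0,0,0],
    [-1,0,0,0.139,0,0,0],
    [-1,-0.055,0.05,0.139,0,0,0.18],
    [-1,-0.0557,0.1,0.139,0,0,0.365],
    [-1,-0.0557,0.16,0.139,0,0,0.365],
    [-1,-0.0557,0.22,0.139,0,0,0.365],
    [-1,-0.0557,0.28,0.139,0,0,0.365],
    [-1,-0.0557,0.34,0.139,0,0,0.365],
    [-1,-0.0557,0.3653,0.139,0,0,0.365],
    [-1,-0.0557,0.3653,0.12,0,0,0.365],
    [-1,-0.0557,0.3653,0.12,0,0,0.365],
  ],
)

```text
clock: 18.35
eef_pos: [0.5617, 0.0853, 0.1295]
eef_rot: [-0.043, 0.999, -0.0, -0.001]
force: [0.3, 0.5, -0.1]
finger_gap: 0.519
```

Run:
```python
from h import *
s,p=wrist(); save(p,'w7'); Rt=Ro.from_quat(s['eef_rot']).as_matrix(); print(s['eef_pos'],np.arctan2(Rt[1,0],Rt[0,0])-np.pi*np.sign(Rt[1,0]),s['force'],s['finger_gap'])
lm(p,'cassette','bay','clip','latch_pad','printer')
for n in('side','top'):
  p=r.snapshot(n); save(p,n+'7'); print(n); lm(p,'bay','cassette','cassette_key','bay_key','clip')
```

```text
[0.5617 0.0853 0.1295] 0.0851767203797178 [ 0.3008  0.5209 -0.0767] 0.5188069652359497
cassette [(array([0.562 , 0.0808, 0.1192]), 0.62, array([303, 300]))]
bay []
clip [(array([ 0.523 ,  0.084 , -0.0021]), 0.15, array([317, 173]))]
latch_pad [(array([0.4869, 0.0805, 0.0575]), 0.74, array([317, 116]))]
printer [(array([ 0.521 ,  0.0846, -0.0043]), 0.71, array([318, 170]))]
side
bay [(array([0.5632, 0.0858, 0.0372]), 0.81, array([325, 217])), (array([0.6236, 0.0893, 0.0548]), 0.55, array([355, 206]))]
cassette [(array([ 0.5164, -0.3686,  0.    ]), 0.87, array([353, 453])), (array([0.5626, 0.0873, 0.1204]), 0.63, array([325, 182])), (array([0.6475, 0.0975, 0.1552]), 0.21, array([369, 159]))]
cassette_key [(array([0.5895, 0.1052, 0.1184]), 0.87, array([337, 176])), (array([ 0.5296, -0.3981, -0.0036]), 0.87, array([368, 475]))]
bay_key [(array([0.5928, 0.1109, 0.0404]), 0.7, array([337, 206]))]
clip [(array([0.5953, 0.0855, 0.0495]), 0.42, array([341, 210]))]
top
bay []
cassette [(array([ 0.5162, -0.3647,  0.0024]), 0.76, array([478, 237]))]
cassette_key [(array([ 0.5264, -0.3967,  0.0001]), 0.56, array([492, 233]))]
bay_key []
clip [(array([ 0.5216,  0.0885, -0.0011]), 0.3, array([272, 230]))]
```

View pics/w7.png

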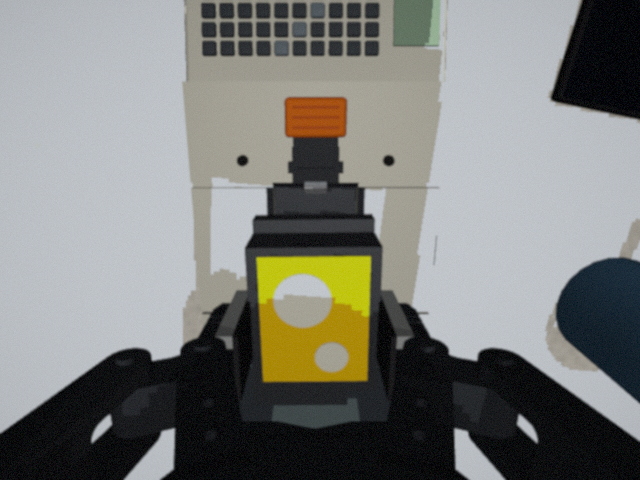

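The wrist view shows the bay's near mouth at row ~186 between columns 268 and 363, with the near clip at (315,186). It is centred under the held cassette (columns 247–381). A numeric check follows.

Run:
```python
from h import *
s,p=wrist()
Rt=Ro.from_quat(s['eef_rot']).as_matrix(); tool=lambda X:Rt.T@(X-s['eef_pos'])
im=cv2.cvtColor(p['image'],cv2.COLOR_RGB2GRAY).astype(int)
print('row205',list(zip(range(258,280),im[205,258:280])),list(zip(range(352,374),im[205,352:374])))
print('col285',list(zip(range(176,216),im[176:216,283])),)
for n,uv,z in(('L',(268,205),.05),('R',(363,205),.05),('front',(283,184.5),.05),('cassfrontedge',(285,216),.1185+.009),('topL',(247,247.5),.1465),('topR',(381,247.5),.1465),('clip',(305,186),.05),('clip',(327,186),.05)): print(n,tool(atz(p,uv,z))*1e3)
hsv=cv2.cvtColor(p['image'],cv2.COLOR_RGB2HSV); m=((hsv[...,0]>4)&(hsv[...,0]<16)&(hsv[...,1]>180)&(hsv[...,2]>90)); m[:90]=0;m[145:]=0
v,u=np.nonzero(m); print(u.min(),u.max(),v.min(),v.max(),tool(atz(p,(u.mean(),v.mean()),.06))*1e3)
```

```text
row205 [(258, np.int64(196)), (259, np.int64(197)), (260, np.int64(197)), (261, np.int64(197)), (262, np.int64(195)), (263, np.int64(198)), (264, np.int64(192)), (265, np.int64(173)), (266, np.int64(129)), (267, np.int64(79)), (268, np.int64(40)), (269, np.int64(33)), (270, np.int64(30)), (271, np.int64(33)), (272, np.int64(48)), (273, np.int64(58)), (274, np.int64(59)), (275, np.int64(55)), (276, np.int64(58)), (277, np.int64(59)), (278, np.int64(52)), (279, np.int64(54))] [(352, np.int64(58)), (353, np.int64(54)), (354, np.int64(65)), (355, np.int64(61)), (356, np.int64(49)), (357, np.int64(39)), (358, np.int64(32)), (359, np.int64(35)), (360, np.int64(26)), (361, np.int64(40)), (362, np.int64(87)), (363, np.int64(147)), (364, np.int64(186)), (365, np.int64(196)), (366, np.int64(199)), (367, np.int64(197)), (368, np.int64(196)), (369, np.int64(199)), (370, np.int64(195)), (371, np.int64(199)), (372, np.int64(196)), (373, np.int64(197))]
col285 [(176, np.int64(160)), (177, np.int64(166)), (178, np.int64(163)), (179, np.int64(153)), (180, np.int64(125)), (181, np.int64(71)), (182, np
[... 313 characters left out ...]
np.int64(56)), (198, np.int64(55)), (199, np.int64(58)), (200, np.int64(54)), (201, np.int64(53)), (202, np.int64(55)), (203, np.int64(58)), (204, np.int64(57)), (205, np.int64(51)), (206, np.int64(55)), (207, np.int64(56)), (208, np.int64(55)), (209, np.int64(54)), (210, np.int64(56)), (211, np.int64(49)), (212, np.int64(46)), (213, np.int64(41)), (214, np.int64(37)), (215, np.int64(24))]
L [ 26.7086 -26.3874  80.5691]
R [26.6716 27.8456 80.5634]
front [ 38.4273 -17.5649  80.569 ]
cassfrontedge [ 37.8943 -11.01     3.0683]
topL [ 31.4002 -22.5677 -15.931 ]
topR [ 31.3709  22.402  -15.9357]
clip [37.5699 -5.1879 80.5676]
clip [37.5613  7.2063 80.5663]
285 344 96 134 [75.7472  0.0773 70.5696]
```

Request:
step_arm(
  targets=[
    [-1,0.001,0.0006,0,0,0,0],
    [-1,0.001,0.0006,-0.02,0,0,0],
    [-1,0.001,0.0006,-0.04,0,0,0],
    [-1,0.001,0.0006,-0.05,0,0,0],
    [-1,0.001,0.0006,-0.056,0,0,0],
    [-1,0.001,0.0006,-0.058,0,0,0],
    [-1,0.001,0.0006,-0.06,0,0,0],
    [-1,0.001,0.0006,-0.06,0,0,0],
  ],
)

```text
clock: 20.3
eef_pos: [0.5636, 0.0864, 0.0708]
eef_rot: [-0.043, 0.999, -0.0, 0.0]
force: [0.5, 0.3, -1.1]
finger_gap: 0.522
```

Request:
step_arm(
  targets=[
    [-1,-0.0003,0,-0.002,0,0,0],
    [-1,-0.0003,0,-0.004,0,0,0],
    [-1,-0.0003,0,-0.006,0,0,0],
    [-1,-0.0003,0,-0.007,0,0,0],
    [-1,-0.0003,0,-0.008,0,0,0],
    [-1,-0.0003,0,-0.008,0,0,0],
  ],
)

```text
clock: 21.05
eef_pos: [0.5633, 0.0864, 0.0626]
eef_rot: [-0.043, 0.999, -0.0, 0.0]
force: [-1.8, -0.4, 2.8]
finger_gap: 0.527
```

Request:
step_arm(
  targets=[
    [-1,-0.0006,0,-0.001,0,0,0],
    [-1,-0.0006,0,-0.002,0,0,0],
    [-1,-0.0006,0,-0.002,0,0,0],
  ],
)

```text
clock: 21.42
eef_pos: [0.5631, 0.0864, 0.061]
eef_rot: [-0.043, 0.999, -0.0, 0.001]
force: [-0.5, -0.1, 5.6]
finger_gap: 0.521
```

Request:
step_arm(
  targets=[
    [-1,-0.0003,0,-0.001,0,0,0],
    [-1,-0.0003,0,-0.002,0,0,0],
    [-1,-0.0003,0,-0.002,0,0,0],
  ],
)

```text
clock: 21.8
eef_pos: [0.5624, 0.0864, 0.0586]
eef_rot: [-0.043, 0.999, -0.0, 0.0]
force: [0.3, -0.6, 2.2]
finger_gap: 0.521
```

Request:
step_arm(
  targets=[
    [-1,0,0,-0.001,0,0,0],
    [-1,0,0,-0.002,0,0,0],
    [-1,0,0,-0.002,0,0,0],
  ],
)

```text
clock: 22.18
eef_pos: [0.5622, 0.0864, 0.0564]
eef_rot: [-0.043, 0.999, -0.0, -0.0]
force: [0.9, -0.5, 1.6]
finger_gap: 0.519
```

Request:
step_arm(
  targets=[
    [-1,0,0,-0.001,0,0,0],
    [-1,0,0,-0.002,0,0,0],
    [-1,0,0,-0.0025,0,0,0],
    [-1,0,0,-0.0025,0,0,0],
  ],
)

```text
clock: 22.68
eef_pos: [0.5623, 0.0864, 0.054]
eef_rot: [-0.043, 0.999, -0.0, -0.0]
force: [1.0, -0.2, 1.0]
finger_gap: 0.524
```

Request:
step_arm(
  targets=[
    [-1,0,0,-0.001,0,0,0],
    [-1,0,0,-0.002,0,0,0],
    [-1,0,0,-0.0025,0,0,0],
    [-1,0,0,-0.0025,0,0,0],
  ],
)

```text
clock: 23.18
eef_pos: [0.5623, 0.0864, 0.0515]
eef_rot: [-0.043, 0.999, -0.0, -0.0]
force: [0.9, -0.3, 0.9]
finger_gap: 0.522
```

Request:
step_arm(
  targets=[
    [-1,0,0,-0.001,0,0,0],
    [-1,0,0,-0.0015,0,0,0],
    [-1,0,0,-0.0015,0,0,0],
  ],
)

```text
clock: 23.55
eef_pos: [0.5622, 0.0864, 0.0498]
eef_rot: [-0.043, 0.999, -0.0, -0.0]
force: [-0.1, 0.3, -1.9]
finger_gap: 0.518
```

Request:
step_arm(
  targets=[
    [-1,0,0,-0.0005,0,0,0],
    [-1,0,0,-0.001,0,0,0],
    [-1,0,0,-0.001,0,0,0],
  ],
)

```text
clock: 23.92
eef_pos: [0.5623, 0.0864, 0.0491]
eef_rot: [-0.043, 0.999, -0.0, -0.0]
force: [-0.2, 0.0, -1.1]
finger_gap: 0.521
```

Request:
step_arm(
  targets=[
    [-1,0,0,-0.0005,0,0,0],
    [-1,0,0,-0.0005,0,0,0],
    [-1,0,0,-0.0005,0,0,0],
  ],
)

```text
clock: 24.3
eef_pos: [0.5623, 0.0864, 0.049]
eef_rot: [-0.043, 0.999, -0.0, 0.0]
force: [-3.2, -0.1, 5.8]
finger_gap: 0.52
```

Request:
step_arm(
  targets=[
    [-1,0,0,-0.0004,0,0,0],
    [-1,0,0,-0.0004,0,0,0],
    [-1,0,0,-0.0004,0,0,0],
  ],
)

```text
clock: 24.68
eef_pos: [0.5623, 0.0864, 0.0489]
eef_rot: [-0.043, 0.999, -0.0, 0.0]
force: [-5.7, -0.6, 11.2]
finger_gap: 0.523
```

Request:
step_arm(
  targets=[
    [-1,0,0,0.0006,0,0,0],
    [0.5,0,0,0.0006,0,0,0],
    [0.6,0,0,0.0006,0,0,0],
    [0.6,0,0,0.0006,0,0,0],
    [0.6,0,0,0.02,0,0,0],
    [0.6,0,0,0.07,0,0,0],
    [-1,0.02,0,0.13,0,0,0],
    [-1,0.04,0,0.18,0,0,0],
    [-1,0.04,0,0.19,0,0,0],
    [-1,0.04,0,0.19,0,0,0],
    [-1,0.04,0,0.19,0,0,0],
  ],
)

```text
clock: 26.05
eef_pos: [0.6016, 0.0864, 0.2365]
eef_rot: [-0.043, 0.999, -0.0, -0.001]
force: [0.6, -0.6, -0.4]
finger_gap: -0.0
```

Run:
```python
from h import *
s,p=wrist(); save(p,'w8'); print(s['eef_pos'],s['force'],s['finger_gap'])
lm(p,'cassette','cassette_key','bay','bay_key')
Rt=None
print(fit(p,[.5617,.0856,.085],.038,120))
for n in('side','top'):
  p=r.snapshot(n); save(p,n+'8'); print(n); lm(p,'cassette','cassette_key','lid_front','lid_hinge')
```

```text
[0.6016 0.0864 0.2365] [ 0.6091 -0.6385 -0.4319] -0.00040142858145799824
cassette [(array([0.5652, 0.0828, 0.0404]), 0.88, array([313, 167]))]
cassette_key [(array([0.591 , 0.1059, 0.0401]), 0.71, array([337, 199]))]
bay []
bay_key [(array([0.5938, 0.1065, 0.0351]), 0.69, array([337, 201]))]
(array([0.5584, 0.0851, 0.0926]), np.float64(0.3654006429336826), np.uint64(8399))
side
cassette [(array([ 0.518 , -0.3674, -0.0004]), 0.73, array([354, 452])), (array([0.562 , 0.0853, 0.0406]), 0.62, array([324, 216]))]
cassette_key [(array([ 0.5283, -0.3991, -0.0032]), 0.75, array([367, 476])), (array([0.5922, 0.1089, 0.0353]), 0.57, array([337, 209])), (array([ 0.6041,  0.3055, -0.0025]), 0.18, array([325, 171]))]
lid_front [(array([0.6456, 0.0986, 0.1532]), 0.78, array([368, 160])), (array([0.5918, 0.1082, 0.0362]), 0.34, array([337, 209]))]
lid_hinge [(array([0.6211, 0.0912, 0.056 ]), 0.81, array([353, 205]))]
top
cassette [(array([ 0.5173, -0.3667, -0.0017]), 0.92, array([478, 237]))]
cassette_key [(array([ 0.5271, -0.401 , -0.0014]), 0.63, array([494, 233]))]
lid_front [(array([0.5639, 0.0871, 0.0365]), 0.44, array([271, 209]))]
lid_hinge [(array([0.6257, 0.0875, 0.0568]), 0.96, array([271, 179]))]
```

View pics/w8.png

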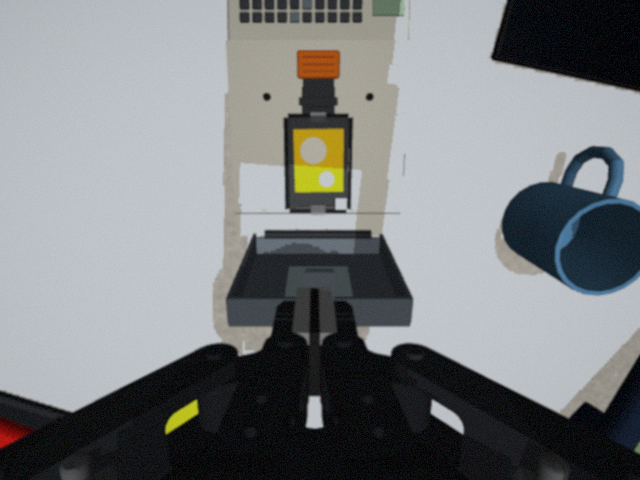

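The cassette is seated: both clips sit over its ends at (318,114) and (318,209), the filled corner shows at (341,203), and the tool force showed a hard floor at the expected height. Now I go behind the open lid.

Request:
step_arm(
  targets=[
    [-1,0.05,0.005,0,0,0,0],
    [-1,0.098,0.009,0,0,0,0],
    [-1,0.098,0.009,0,0,0,0],
    [-1,0.098,0.009,-0.05,0,0,0],
    [-1,0.098,0.009,-0.09,0,0,0],
    [-1,0.098,0.009,-0.092,0,0,0],
    [-1,0.098,0.009,-0.092,0,0,0],
  ],
)

```text
clock: 27.68
eef_pos: [0.7006, 0.0954, 0.1483]
eef_rot: [-0.043, 0.999, -0.0, 0.001]
force: [-0.5, -0.4, 0.9]
finger_gap: 0.0
```

Request:
step_arm(
  targets=[
    [-1,-0.02,0,0,0,0,0],
    [-1,-0.04,-0.001,0,0,0,0],
    [-1,-0.05,-0.002,0.002,0,0,0],
    [-1,-0.06,-0.003,0.006,0,0,0],
    [-1,-0.068,-0.003,0.008,0,0,0],
    [-1,-0.076,-0.004,0.008,0,0,0],
    [-1,-0.084,-0.005,0.007,0,0,0],
    [-1,-0.091,-0.006,0.006,0,0,0],
    [-1,-0.098,-0.006,0.005,0,0,0],
    [-1,-0.098,-0.006,0.005,0,0,0],
  ],
)

```text
clock: 28.92
eef_pos: [0.6019, 0.0894, 0.1511]
eef_rot: [-0.043, 0.999, -0.0, -0.0]
force: [0.7, 0.1, -0.2]
finger_gap: -0.002
```

Run:
```python
from h import *
p=r.snapshot('side'); s=r.sense(); save(p,'side9'); print(s['force'],s['eef_pos'])
cv2.imwrite('pics/s9.png',cv2.resize(p['image'][100:260,230:430,::-1],None,fx=4,fy=3.75,interpolation=cv2.INTER_CUBIC))
```

```text
[ 1.9199  0.0137 -0.0163] [0.6022 0.0894 0.1512]
```

View pics/s9.png

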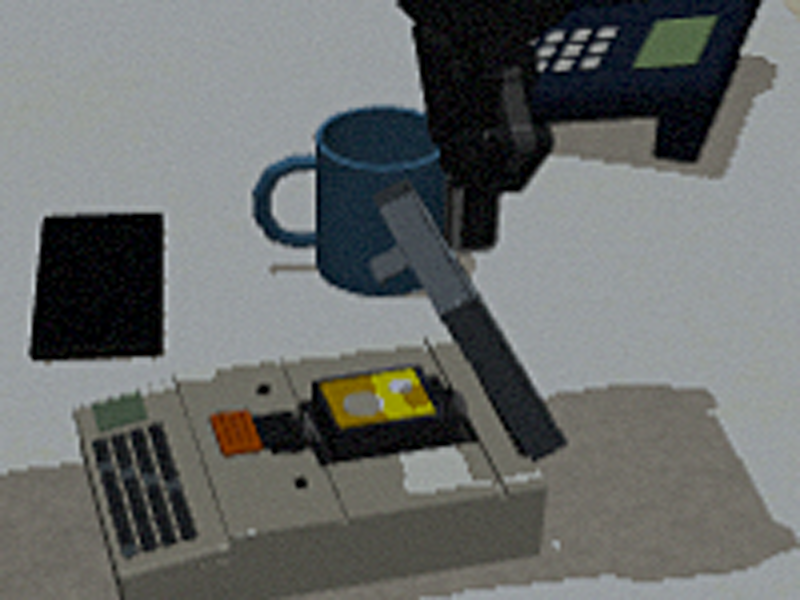

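The lid is being pushed over, now at about 60°, with the finger on its outer face at crop (470,240). I carry it down further.

Request:
step_arm(
  targets=[
    [-1,-0.007,-0.0005,-0.002,0,0,0],
    [-1,-0.015,-0.001,-0.0055,0,0,0],
    [-1,-0.022,-0.002,-0.009,0,0,0],
    [-1,-0.0295,-0.0025,-0.0125,0,0,0],
    [-1,-0.0355,-0.003,-0.0175,0,0,0],
    [-1,-0.042,-0.0035,-0.0225,0,0,0],
    [-1,-0.048,-0.004,-0.028,0,0,0],
    [-1,-0.0545,-0.0045,-0.033,0,0,0],
    [-1,-0.0635,-0.005,-0.0436,0,0,0],
    [-1,-0.07,-0.006,-0.0544,0,0,0],
    [-1,-0.0745,-0.006,-0.062,0,0,0],
    [-1,-0.0745,-0.006,-0.062,0,0,0],
  ],
)

```text
clock: 30.48
eef_pos: [0.5272, 0.0834, 0.0886]
eef_rot: [-0.043, 0.999, -0.0, -0.001]
force: [-0.9, -0.0, 1.4]
finger_gap: -0.001
```

Request:
step_arm(
  targets=[
    [-1,-0.002,0,-0.002,0,0,0],
    [-1,-0.004,0,-0.004,0,0,0],
    [-1,-0.004,0,-0.006,0,0,0],
    [-1,-0.004,0,-0.008,0,0,0],
    [-1,-0.004,0,-0.008,0,0,0],
  ],
)

```text
clock: 31.1
eef_pos: [0.5238, 0.0834, 0.081]
eef_rot: [-0.043, 0.999, -0.0, -0.0]
force: [-0.9, -0.3, 1.1]
finger_gap: -0.003
```

Request:
step_arm(
  targets=[
    [-1,0,0,-0.001,0,0,0],
    [-1,0,0,-0.002,0,0,0],
    [-1,0,0,-0.003,0,0,0],
    [-1,0,0,-0.003,0,0,0],
  ],
)

```text
clock: 31.6
eef_pos: [0.5237, 0.0834, 0.0782]
eef_rot: [-0.043, 0.999, -0.0, -0.0]
force: [-2.4, -0.3, 3.0]
finger_gap: -0.001
```

Request:
step_arm(
  targets=[
    [-1,0,0,-0.001,0,0,0],
    [-1,0,0,-0.002,0,0,0],
    [-1,0,0,-0.002,0,0,0],
  ],
)

```text
clock: 31.98
eef_pos: [0.5237, 0.0834, 0.0763]
eef_rot: [-0.043, 0.999, -0.0, -0.0]
force: [-4.3, -0.3, 6.2]
finger_gap: -0.001
```

Request:
step_arm(
  targets=[
    [-1,0,0,-0.001,0,0,0],
    [-1,0,0,-0.0015,0,0,0],
    [-1,0,0,-0.0015,0,0,0],
  ],
)

```text
clock: 32.35
eef_pos: [0.5238, 0.0834, 0.0746]
eef_rot: [-0.043, 0.999, -0.0, -0.0]
force: [-1.5, 0.1, 1.9]
finger_gap: 0.003
```

Request:
step_arm(
  targets=[
    [-1,0,0,-0.0007,0,0,0],
    [-1,0,0,-0.001,0,0,0],
    [-1,0,0,-0.001,0,0,0],
  ],
)

```text
clock: 32.72
eef_pos: [0.5238, 0.0834, 0.0736]
eef_rot: [-0.043, 0.999, -0.0, -0.0]
force: [-1.9, 0.1, 2.4]
finger_gap: 0.004
```

Request:
step_arm(
  targets=[
    [-1,0,0,-0.0005,0,0,0],
    [-1,0,0,-0.001,0,0,0],
    [-1,0,0,-0.001,0,0,0],
  ],
)

```text
clock: 33.1
eef_pos: [0.5239, 0.0834, 0.0726]
eef_rot: [-0.043, 0.999, -0.0, 0.0]
force: [0.7, 0.3, 0.7]
finger_gap: -0.003
```

Request:
step_arm(
  targets=[
    [-1,0,0,-0.0005,0,0,0],
    [-1,0,0,-0.001,0,0,0],
    [-1,0,0,-0.001,0,0,0],
  ],
)

```text
clock: 33.48
eef_pos: [0.5238, 0.0834, 0.0716]
eef_rot: [-0.043, 0.999, -0.0, -0.0]
force: [-1.0, 0.1, 1.5]
finger_gap: -0.003
```

Request:
step_arm(
  targets=[
    [-1,0,0,-0.0005,0,0,0],
    [-1,0,0,-0.001,0,0,0],
    [-1,0,0,-0.001,0,0,0],
  ],
)

```text
clock: 33.85
eef_pos: [0.5238, 0.0834, 0.071]
eef_rot: [-0.043, 0.999, -0.0, 0.0]
force: [-5.0, 0.3, 9.8]
finger_gap: 0.001
```

Firm resistance at 9.8 N means the lid is on its rubber stops. I lift off and see whether it stays shut.

Request:
step_arm(
  targets=[
    [-1,0,0,0.003,0,0,0],
    [-1,0,0,0.01,0,0,0],
    [-1,0,0,0.03,0,0,0],
    [-1,0,0,0.08,0,0,0],
    [-1,0.04,0,0.13,0,0,0],
    [-1,0.08,0,0.17,0,0,0],
    [-1,0.08,0,0.19,0,0,0],
    [-1,0.08,0,0.19,0,0,0],
    [-1,0.08,0,0.19,0,0,0],
  ],
)

```text
clock: 34.98
eef_pos: [0.6032, 0.0834, 0.2597]
eef_rot: [-0.043, 0.999, -0.0, -0.001]
force: [0.4, -0.6, -0.0]
finger_gap: 0.0
```

Run:
```python
from h import *
s,p=wrist(); save(p,'w10'); print(s['force'],s['eef_pos'])
lm(p,'lid_front','latch_pad','lid_hinge')
for n in('side','top'):
  q=r.snapshot(n); print(n); lm(q,'lid_front','latch_pad','blue_cassette','mug','smartphone')
a=q['image'];
```

```text
[ 0.4263 -0.5693 -0.0059] [0.6032 0.0834 0.2597]
lid_front [(array([0.6227, 0.0935, 0.0522]), 0.68, array([323, 228])), (array([0.5172, 0.0821, 0.0736]), 0.63, array([321, 104]))]
latch_pad [(array([0.4887, 0.0787, 0.0569]), 0.84, array([320,  68]))]
lid_hinge [(array([0.6213, 0.0924, 0.0538]), 0.58, array([322, 227]))]
side
lid_front [(array([0.5226, 0.0858, 0.074 ]), 0.92, array([305, 204]))]
latch_pad []
blue_cassette [(array([ 0.4617, -0.2397,  0.0015]), 0.55, array([298, 376]))]
mug [(array([ 0.6072,  0.3054, -0.0018]), 0.7, array([326, 171]))]
smartphone [(array([0.4372, 0.309 , 0.0005]), 0.95, array([255, 176]))]
top
lid_front [(array([0.5199, 0.0905, 0.0689]), 0.75, array([267, 229])), (array([0.6219, 0.0886, 0.0566]), 0.55, array([270, 181]))]
latch_pad []
blue_cassette [(array([ 0.4532, -0.238 , -0.0019]), 0.89, array([419, 264]))]
mug [(array([0.6069, 0.3072, 0.0041]), 0.96, array([174, 189]))]
smartphone [(array([ 0.4368,  0.3052, -0.0016]), 0.78, array([173, 266]))]
```

View pics/w10.png

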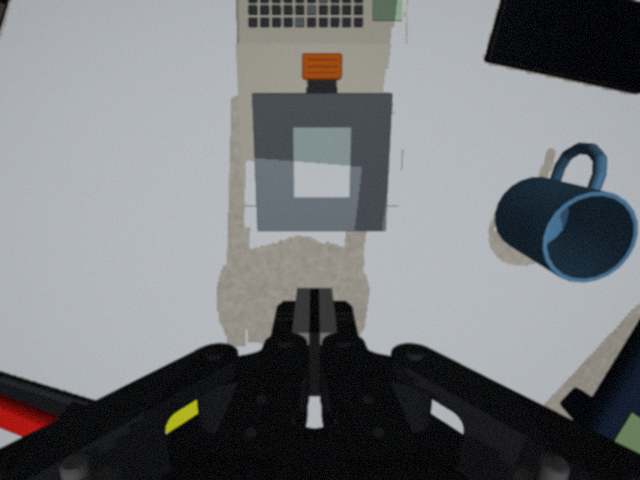

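The lid stays shut by itself, with its face at (322,162). The latch pad at (322,66) looks sprung back, and nothing is touching. Handing in.

```bash
python3 -c "
from rig import r
print(r.job_done(), r.sense()['clock'])"
```

```text
the job is handed in; nothing more can be done
the job is handed in; nothing more can be done
```

The label printer is loaded and shut, and I handed the job in at about 35 s. The interface gave no verdict.

- **Latch:** I pressed it gently, about 7 N at most, and the lid sprang open. The side and top cameras both showed it upright.
- **Cassette:** I seated the black, yellow-labelled cassette with its cut corner at the filled corner. I pressed to a hard floor at about 11 N on the wrist. The wrist picture showed both clips over its ends.
- **Lid:** I swung it over and pressed the front edge. The force rose to about 6 N, dropped as it snapped in, then reached 9.8 N on the rubber stops. More than a second after I let go it was still shut, with its face at about 73 mm, and the latch pad looked sprung back.
- **Left alone:** The blue cassette, mug and smartphone were found where they started, to within network noise of a few mm. The highest force I read at the end of any move was about 12 N, against the 25 N limit.

Two checks disagreed:
- **Fingertips:** They are not 19 mm ahead of the TCP as the text says. Contact and pictures put them about level with it when shut and about 14 mm behind when open, so I set the grasp depth from that.
- **Fit check:** My outline fit of the seated cassette against the dark bay was unreliable (37% mismatch). I relied on the wrist picture, the seating height and the network positions, which lay within about 4 mm of the bay centre.

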